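Walk the bench power supply home against its stop bar

TASK

Push the bench power supply away from you until it stands squarely home against the aluminium stop bar behind it, end to end with the bar, and leave it there. Do not touch the control panel in the middle of its near face: walk the case forward with short pushes on its two near corners in turn, never letting it swing more than 25 degrees out of square with the bar.

Things in the scene. Friction and masses are not known exactly. Their poses are not given: they have to be found in the camera images.
- power_supply: Heavy (about 0.9 kg) loose flat grey case, cooling slots in its lid, 130 deep (x) x 220 wide (y) x 72 high, on four corner feet (faces span z 6 to 72). Not the square stirrer with a white plate. Origin: centre of footprint at worktop; +x to its far face, +y left. Near face x = -65: plain, pushable 55 to 110 either side of the middle. A push on one near corner moves it forward and swings it.
- control_panel: Black panel with display, two dials and four terminals in the middle of the power supply's near face, fixed to it: 104 mm wide (52 either side of the middle), 56 high, standing out up to 16 mm from that face. Must not be touched. Origin: middle of the panel; axes as the power supply.
- stop_bar: Fixed aluminium angle beyond the power supply, 220 mm long (y), 28 deep, 30 high. Origin: middle of its near face at worktop; +x away from the robot, square to the bar, +y left along it. Home: power supply origin at x = -65, y = 0 mm in this frame, axes parallel. At the start it is 60 to 100 mm short of that, up to 8 mm to a side, up to 10 degrees askew.
There are look-alikes about, which are no part of the job. There is more than one size of the stop_bar; the one meant has the size given above.

How it is judged:
By the outcome, as a careful person would: the job done as asked, in the order asked, and still so for the second after the job is handed in, with the robot touching nothing.
It also fails if it takes over 64 s, if anything falls off the work surface, if the arm or the gripper's body presses on something with over 40 N, if the wrist force passes 120 N, or if a joint passes its speed limit or range.

ROBOT

A 6-joint arm with a two-finger parallel gripper is mounted at the origin on a cart in front of the work surface, level with it; the furniture and walls round the work are solid. World frame = base frame: x ahead of the robot, y to its left, z up, the work surface at z = 0. Lengths are in m, angles in rad, forces in N, time in s.
With the tool pointing down it reaches from about 0.375 to 0.9 m from the base axis. Payload 3.1 kg.
Tool frame: the origin (TCP) lies at the very end of the fingers, on their centre line; the grasp point (between the pads) lies 19 mm behind it; z points along the fingers, y is the line along which they close (so a half turn about z gives the same grasp; the last joint's range is limited). The gripper opens to 87 mm and grips with 3 to 60 N. Pads are 19 mm wide; open, the fingers measure 117 mm over their backs; the gripper's body (75 mm by 190 mm) begins 51 mm behind the grasp point.
Start: joints at [1.075, 0.527, 1.433, -0, 1.181, -0.178], TCP at [0.195, 0.594, 0.223] pointing down, gripper open.
Joint ranges: [-3.08, 3.08], [-0.75, 2.2], [0.22, 2.44], [-1.43, 4.57], [0, 2.65], [-2.85, 2.85]. Speed limits (rad/s): [2.79, 2.79, 3.14, 3.14, 3.14, 3.14].

INTERFACE

Orientations are given as [roll, pitch, yaw] about the fixed x, y, z axes, in that order (R = Rz(yaw) Ry(pitch) Rx(roll)).
In Python, from station import ctrl, snapshot, calibration, sign_off gives the robot as it stands.
- The arm moves only by the tool drive_tool, never from a script. Its argument "motion" is a list that holds one entry, the list of rows, each a list of 4 numbers: the shift along the tool's x, y, z in m, then the turn about the tool's z in degrees. In form: [[[x, y, z, roll], ...]]. A call has 1 to 20 rows; each row is the pose to reach, as a shift and turn from the pose commanded when the call began, along the tool's axes at that moment; what a row does not reach only later rows make up. A row lasts 1/10 s, in which the tool goes at most 50 mm and 8.59 degrees, less where a joint would pass 70% of its speed; a pose out of reach is approached as far as the arm can. A call with a gripper value outside its range is refused whole. "hand" is the opening, from 0 (shut) to 1 (fully open), set as the call begins (left out, the last holds). The fingers move at their own pace and stop on an object; "grip_force" is the grip in N (left out, the last holds). Time passes only in rows, so rows that repeat a pose let the fingers close. It gives the time, the measured TCP pose, the force, the opening and the grip force at its end, in the units of the state.
- ctrl.read_state(): the state, without advancing time (a new reading comes with each control period).
- snapshot(name): name is "scene" or "top"; returns the picture (384x512x3 uint8, red, green, blue); there is no depth.
- calibration(name): a dict with "mtx" (3x3 intrinsics, pixels), "xyz" and "orientation" of the camera in the world. Camera axes: x right, y down, z forward; pixel columns grow to the right and rows downward; lengths in m; the calibration is good to about 2 mm. A picture is of the moment at which its call begins. calibration takes no time and is no camera call.
- sign_off(): hands the job in; it is judged then, once.
The state is a dict: "clock": time; "q": joint angles; "joint_vel": joint speeds; "effort": joint torques, N m; "tool_pos": TCP position; "tool_rot": TCP orientation; "ft_force": force on the tool from outside, world axes, zero at the start; "torque": the same for the moment, N m; "finger_gap": opening from 0.0 (shut) to 1.0 (fully open); "finger_force": force on a finger pad.
Only numpy, scipy, OpenCV 4.12 (cv2) and the standard library are available. Lean on these libraries where they do the work, as an engineer would, in place of code of your own. Each camera call takes 0.05 s, during which the arm holds its last target. There are 200 camera calls.

## Working session

There is one attempt and no reset: what is moved stays moved. The work goes in short steps, Python scripts to look and compute and a tool call to move; the robot and the scene stay as the last step left them, time stands still between calls to the robot, and variables do not carry over. Pictures are saved under pics/ and viewed, at most 10 in all, crops included, and the job is handed in when it is done.

Besides the shell and the picture viewer there is one more tool, called after "Request:" in YAML: its name, and indented under it one key for each argument. drive_tool: Moves the arm, as the interface text tells. Its arguments: {"type":"object","properties":{"motion":{"type":"array","items":{"type":"array","items":{"type":"array","items":{"type":"number"}}}},"hand":{"type":"number"},"grip_force":{"type":"number"}},"required":["motion"]}

```bash
mkdir -p pics
python3 - <<'E'
from station import *
import cv2
for n in("scene","top"):
    cv2.imwrite(f"pics/{n}0.png",snapshot(n)[:,:,::-1]); print(calibration(n))
s=ctrl.read_state();print(s)
E
```

```text
{'mtx': array([[460.95256905,   0.        , 257.91433019],
       [  0.        , 460.95256905, 192.99064578],
       [  0.        ,   0.        ,   1.        ]]), 'xyz': array([ 0.15602087, -0.36421044,  0.63776573]), 'orientation': array([-2.32625991, -0.0026805 , -0.7887432 ])}
{'mtx': array([[459.66471157,   0.        , 256.9976946 ],
       [  0.        , 459.66471157, 187.44797074],
       [  0.        ,   0.        ,   1.        ]]), 'xyz': array([0.51584805, 0.09318548, 0.91574583]), 'orientation': array([-3.02798601, -0.01458983, -1.57412955])}
{'clock': 0.1, 'q': array([ 1.07549674e+00,  5.28377878e-01,  1.43380026e+00,  2.56989478e-05,
        1.18138733e+00, -1.78501442e-01]), 'joint_vel': array([ 0.00035473, -0.00325028, -0.00230436,  0.00070635,  0.00052097,
        0.0021078 ]), 'effort': array([-5.36253920e-04, -4.40988028e+01, -1.77151465e+01,  6.34591095e-02,
        5.33583225e-02, -5.85564339e-05]), 'tool_pos': array([0.19434627, 0.59331168, 0.22165831]), 'tool_rot': array([-3.13965540e+00, -3.73660982e-04,  2.82478437e+00]), 'ft_force': array([ 0.30913007, -0.43449939,  0.17397377]), 'torque': array([0.01055342, 0.01309421, 0.00460646]), 'finger_force': 0.0, 'finger_gap': 0.9988409282075633}
```

View pics/scene0.png

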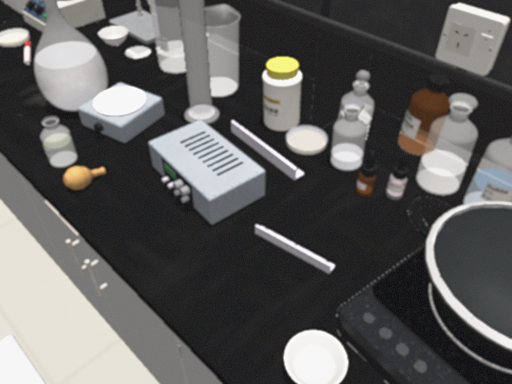

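View pics/top0.png

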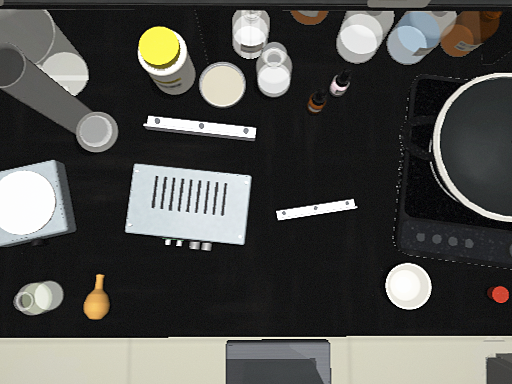

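The top view shows the grey slotted case at (188,204) and two white bars: one beyond the case at (200,127), and a shorter look-alike at (316,209). The stirrer with the white plate is at (25,203). I choose the case at (188,204) and the bar at (200,127), then check both in an enlarged crop.

```bash
cat > h.py <<'E'
import numpy as np, cv2
from scipy.spatial.transform import Rotation as R
from station import *
def px2w(n,uv,z):
    c=calibration(n);d=np.c_[np.array(uv,float),np.ones(len(uv))]@np.linalg.inv(c["mtx"]).T
    d=d@R.from_euler("xyz",c["orientation"]).as_matrix().T
    return c["xyz"]+d*((z-c["xyz"][2])/d[:,2])[:,None]
def w2px(n,P):
    c=calibration(n);p=(np.array(P)-c["xyz"])@R.from_euler("xyz",c["orientation"]).as_matrix()@c["mtx"].T
    return p[:,:2]/p[:,2:]
def crop(n,out,x0,y0,x1,y1,k):
    im=snapshot(n)[:,:,::-1]; cv2.imwrite(out,cv2.resize(im[y0:y1,x0:x1],None,fx=k,fy=k,interpolation=cv2.INTER_CUBIC))
    return im
E
python3 - <<'E'
from h import *
crop("top","pics/c1.png",115,105,265,255,4)
E
```

```text
(no output)
```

View pics/c1.png

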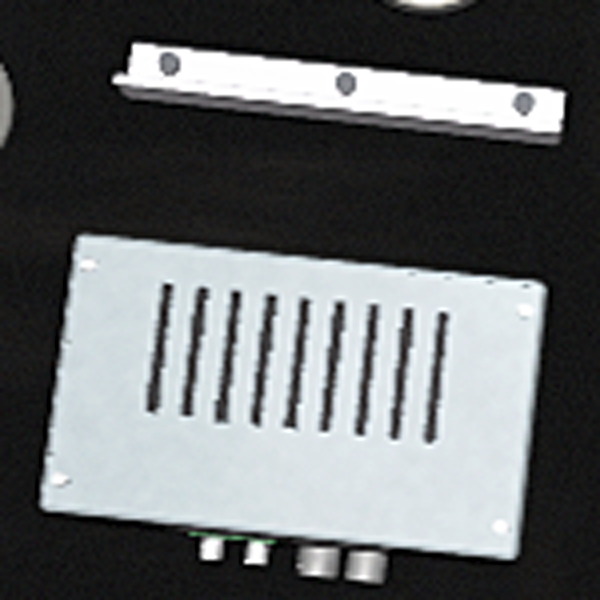

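The crop shows the lid corners at crop pixels FL (77,236), FR (546,284), NR (518,558) and NL (41,511). The panel knobs are on the near side. The bar's near face runs from top edge (114,84)–(563,133) to bottom edge (127,96)–(560,143).

```bash
cat >> h.py <<'E'
def frame(L,Rr):  # left, right points of a near/far edge -> yaw deg
    d=L-Rr; return np.degrees(np.arctan2(-d[0],d[1]))
def rel(case,cyaw,bar,byaw):
    b=np.radians(byaw);d=case[:2]-bar[:2]
    return np.array([np.cos(b)*d[0]+np.sin(b)*d[1],-np.sin(b)*d[0]+np.cos(b)*d[1]])*1000,cyaw-byaw
E
python3 - <<'E'
from h import *
f=lambda a:np.array(a)/4-.375+[115,105]
c=px2w("top",f([(77,236),(546,284),(518,558),(41,511)]),.072)
print(c.round(4)); m=c.mean(0); 
y=(frame(c[0],c[1])+frame(c[3],c[2]))/2
print(m,frame(c[0],c[1]),frame(c[3],c[2]),[np.linalg.norm(c[i]-c[i-1]) for i in range(4)])
for z,p in((.03,[(114,84),(563,133)]),(0,[(127,96),(560,143)])):
    b=px2w("top",f(p),z);by=frame(*b);print(b.round(4),by,np.linalg.norm(b[0]-b[1]),b.mean(0),rel(m,y,b.mean(0),by))
d=px2w("top",[(277,214),(356,205)],.02);print("decoy",np.linalg.norm(d[0]-d[1]))
E
```

```text
[[0.6569 0.3084 0.072 ]
 [0.6342 0.0914 0.072 ]
 [0.5082 0.1043 0.072 ]
 [0.5302 0.3213 0.072 ]]
[0.58236077 0.20633963 0.072     ] -5.973027888573677 -5.78396433169264 [np.float64(0.1273089633848147), np.float64(0.21819436778272813), np.float64(0.12658915601994025), np.float64(0.21803970558558033)]
[[0.7394 0.303  0.03  ]
 [0.7149 0.0828 0.03  ]] -6.3504205268152285 0.22160567392067468 [0.727116   0.19290806 0.03      ] (array([-145.35266711,   -2.66207274]), np.float64(0.47192441668207064))
[[0.7407 0.3034 0.    ]
 [0.7164 0.084  0.    ]] -6.317336104439328 0.22078929347741003 [0.72857935 0.19369408 0.        ] (array([-146.72215604,   -3.52039907]), np.float64(0.4388399943061705))
decoy 0.1559932321897693
```

```bash
cat >> h.py <<'E'
BO=np.array([.7278,.1933,0]);BY=-6.33
RB=R.from_euler("z",BY,degrees=True).as_matrix()
def tool():
    s=ctrl.read_state();p=RB.T@(s["tool_pos"]-BO)*1000
    T=R.from_euler("xyz",s["tool_rot"]).as_matrix()
    yaw=np.degrees(s["tool_rot"][2]);return s,p,T,yaw
def shift(xb,yb,z):  # target in bar frame, mm -> tool-axes shift m
    s,p,T,yaw=tool();return T.T@(BO+RB@np.array([xb,yb,z])/1000-s["tool_pos"])
E
python3 - <<'E'
from h import *
print(tool()[1],tool()[3]); print(shift(-255,-90,150), shift(-255,-90,28))
E
```

```text
[-574.26179792  338.86483662  221.79034319] 161.85281363136468
[-0.40034318 -0.354277    0.07225052] [-0.40037845 -0.35407872  0.19425036]
```

Request:
drive_tool:
  motion:
    - [[-0.01,-0.01,0,0],[-0.035,-0.03,0.005,-2],[-0.07,-0.06,0.01,-4],[-0.105,-0.09,0.02,-6],[-0.14,-0.12,0.03,-8],[-0.175,-0.15,0.04,-10],[-0.21,-0.185,0.05,-11.8],[-0.245,-0.215,0.06,-11.8],[-0.28,-0.245,0.072,-11.8],[-0.315,-0.28,0.072,-11.8],[-0.35,-0.31,0.072,-11.8],[-0.38,-0.335,0.072,-11.8],[-0.395,-0.35,0.072,-11.8],[-0.4,-0.354,0.09,-11.8],[-0.4,-0.354,0.12,-11.8],[-0.4,-0.354,0.15,-11.8],[-0.4,-0.354,0.175,-11.8],[-0.4,-0.354,0.194,-11.8],[-0.4,-0.354,0.194,-11.8],[-0.4,-0.354,0.194,-11.8]]
  hand: 0
  grip_force: 20

```text
clock: 2.15
tool_pos: [0.4641, 0.1325, 0.0287]
tool_rot: [-3.141, -0.001, 3.031]
ft_force: [-0.5, 0.7, -0.4]
finger_gap: 0.004
finger_force: 0.0
```

Run:
```python
from h import *
s,p,T,y=tool();print(p,y,s["clock"],s["ft_force"],s["finger_gap"])
crop("top","pics/c2.png",115,105,265,255,4)
```

```text
[-255.37081866  -89.54873878   28.70931323] 173.63608271447777 2.15 [-0.48329151  0.65474805 -0.35788931] 0.004441335047884839
```

View pics/c2.png

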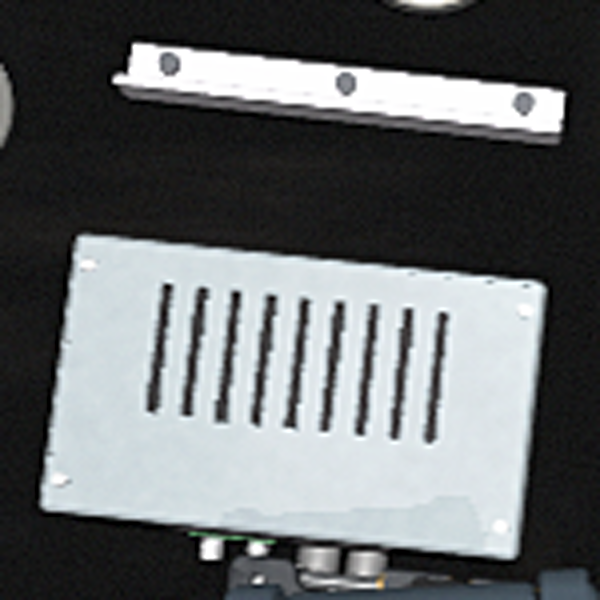

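Request:
drive_tool:
  motion:
    - [[-0.01,0,0,0],[-0.02,0,0,0],[-0.028,0,0,0],[-0.032,0,0,0],[-0.036,0,0,0],[-0.04,0,0,0],[-0.044,0,0,0],[-0.048,0,0,0],[-0.052,0,0,0],[-0.052,0,0,0],[-0.045,0,0,0],[-0.02,0,0,0],[0,0,0,0],[0,0,0,0]]

```text
clock: 3.6
tool_pos: [0.4605, 0.1332, 0.0284]
tool_rot: [-3.141, -0.005, 3.032]
ft_force: [-0.3, -0.5, 0.1]
finger_gap: 0.009
finger_force: 0.0
```

```bash
cat >> h.py <<'E'
def rect(im):  # lid plane, bar frame: u=150-yb, v=20-xb (mm), 300x260
    uv=np.float32([(0,0),(299,0),(299,259),(0,259)])
    P=[BO+RB@np.array([20-v,150-u,72])/1000 for u,v in uv]
    H=cv2.getPerspectiveTransform(w2px("top",P).astype(np.float32),uv)
    return cv2.cvtColor(cv2.warpPerspective(im,H,(300,260)),cv2.COLOR_BGR2GRAY)
X0=np.array([-146.,-3.1]);TH0=.46
def track(guess):  # guess (x,y,yaw) of case in bar frame
    a=rect(cv2.imread("pics/top0.png"));im=snapshot("top")[:,:,::-1].copy();b=rect(im)
    m=np.zeros_like(a);cv2.fillPoly(m,[np.int32([(150-X0[1]+i,20-X0[0]+j) for i,j in((-113,-66),(113,-66),(113,45),(-113,45))])],255)
    g=np.radians(guess[2]-TH0);A=cv2.getRotationMatrix2D((0,0),guess[2]-TH0,1)[:,:2] # uv rotation ccw
    t=np.array([150-guess[1],20-guess[0]])-A@[150-X0[1],20-X0[0]]
    W=cv2.invertAffineTransform(np.c_[A,t]).astype(np.float32)
    cc,W=cv2.findTransformECC(b,a,W,cv2.MOTION_EUCLIDEAN,(3,300,1e-6),m,5)
    M=cv2.invertAffineTransform(W);c=M@[150-X0[1],20-X0[0],1]
    return cc,20-c[1],150-c[0],TH0+np.degrees(np.arctan2(M[0,1],M[0,0])),im
def report(*g):
    r=track(g);s,p,T,y=tool()
    print("cc %.3f x %.1f y %.1f yaw %.2f"%r[:4],"tool",p.round(1),round(y,1),"t",s["clock"],"F",s["ft_force"].round(1));
    x,yy,th=r[1:4];c,sn=np.cos(np.radians(th)),np.sin(np.radians(th))
    for n,q in(("L",90),("R",-90)): print(n,"near face pt",round(x-65*c-q*sn,1),round(yy-65*sn+q*c,1))
    return r
E
python3 - <<'E'
from h import *
report(-134,-3,5)
E
```

```text
cc 0.990 x -136.0 y -0.5 yaw 3.53 tool [-256.   -88.9   28.6] 173.7 t 3.65 F [-0.1  0.2 -0.1]
L near face pt -206.4 85.4
R near face pt -195.4 -94.3
```

Request:
drive_tool:
  motion:
    - [[0,0.02,0,0],[0,0.06,0,0],[0,0.1,0,0],[0,0.14,0,0],[0,0.17,0,0],[0,0.177,0,0],[-0.01,0.177,0,0],[-0.025,0.177,0,0],[-0.035,0.177,0,0],[-0.04,0.177,0,0],[-0.044,0.177,0,0],[-0.048,0.177,0,0],[-0.052,0.177,0,0],[-0.056,0.177,0,0],[-0.06,0.177,0,0],[-0.06,0.177,0,0],[-0.045,0.177,0,0],[-0.02,0.177,0,0],[0,0.177,0,0],[0,0.177,0,0]]

```text
clock: 5.65
tool_pos: [0.4811, 0.3078, 0.0282]
tool_rot: [-3.139, -0.004, 3.032]
ft_force: [-0.7, 0.1, -0.2]
finger_gap: 0.008
finger_force: 0.0
```

Run:
```python
from h import *
report(-124,-2,-1)
```

```text
cc 0.988 x -123.5 y -4.9 yaw -0.92 tool [-255.2   87.4   28.6] 173.7 t 5.7 F [ 0.4 -0.6  0.3]
L near face pt -187.0 86.1
R near face pt -189.9 -93.9
```

Request:
drive_tool:
  motion:
    - [[0,-0.02,0,0],[0,-0.06,0,0],[0,-0.1,0,0],[0,-0.14,0,0],[0,-0.17,0,0],[-0.01,-0.179,0,0],[-0.03,-0.179,0,0],[-0.045,-0.179,0,0],[-0.053,-0.179,0,0],[-0.057,-0.179,0,0],[-0.061,-0.1783,0,0],[-0.065,-0.1776,0,0],[-0.069,-0.1768,0,0],[-0.073,-0.176,0,0],[-0.077,-0.1755,0,0],[-0.081,-0.175,0,0],[-0.081,-0.175,0,0],[-0.065,-0.175,0,0],[-0.04,-0.175,0,0],[-0.03,-0.175,0,0]]

```text
clock: 7.7
tool_pos: [0.4926, 0.1321, 0.0284]
tool_rot: [-3.141, -0.002, 3.031]
ft_force: [0.7, 0.4, -0.2]
finger_gap: 0.005
finger_force: 0.0
```

Run:
```python
from h import *
report(-110,0,4)
```

```text
cc 0.988 x -105.7 y 3.5 yaw 3.69 tool [-228.2  -86.8   28.4] 173.7 t 7.75 F [-1.7 -0.6 -1. ]
L near face pt -176.3 89.2
R near face pt -164.7 -90.5
```

Request:
drive_tool:
  motion:
    - [[0,0.02,0,0],[0,0.06,0,0],[0,0.1,0,0],[0,0.14,0,0],[0,0.17,0,0],[0,0.177,0,0],[-0.01,0.177,0,0],[-0.025,0.177,0,0],[-0.035,0.177,0,0],[-0.04,0.177,0,0],[-0.044,0.177,0,0],[-0.048,0.177,0,0],[-0.052,0.1775,0,0],[-0.056,0.178,0,0],[-0.061,0.178,0,0],[-0.061,0.178,0,0],[-0.045,0.178,0,0],[-0.02,0.178,0,0],[-0.01,0.178,0,0],[-0.01,0.178,0,0]]

```text
clock: 9.75
tool_pos: [0.5229, 0.3069, 0.0284]
tool_rot: [-3.141, -0.001, 3.031]
ft_force: [-0.2, 0.3, -0.1]
finger_gap: 0.007
finger_force: 0.0
```

Run:
```python
from h import *
report(-93,0,-1)
```

```text
cc 0.987 x -92.6 y -0.3 yaw -1.10 tool [-214.4   90.8   28.7] 173.7 t 9.8 F [-0.2 -0.3  0.5]
L near face pt -155.8 91.0
R near face pt -159.3 -89.0
```

Request:
drive_tool:
  motion:
    - [[0,-0.02,0,0],[0,-0.06,0,0],[0,-0.1,0,0],[0,-0.14,0,0],[0,-0.17,0,0],[0,-0.18,0,0],[-0.015,-0.18,0,0],[-0.03,-0.18,0,0],[-0.041,-0.18,0,0],[-0.046,-0.18,0,0],[-0.05,-0.18,0,0],[-0.054,-0.18,0,0],[-0.058,-0.18,0,0],[-0.062,-0.18,0,0],[-0.066,-0.18,0,0],[-0.066,-0.18,0,0],[-0.045,-0.18,0,0],[-0.02,-0.18,0,0],[-0.01,-0.18,0,0],[-0.01,-0.18,0,0]]

```text
clock: 11.8
tool_pos: [0.513, 0.1279, 0.0285]
tool_rot: [-3.141, -0.001, 3.032]
ft_force: [-0.1, -0.2, 0.0]
finger_gap: 0.006
finger_force: 0.0
```

Run:
```python
from h import *
report(-80,2,3)
```

```text
cc 0.985 x -80.6 y 3.6 yaw 2.92 tool [-204.2  -88.7   28.7] 173.7 t 11.85 F [ 0.9 -0.2 -0.2]
L near face pt -150.1 90.1
R near face pt -140.9 -89.6
```

Request:
drive_tool:
  motion:
    - [[0,0.02,0,0],[0,0.06,0,0],[0,0.1,0,0],[0,0.14,0,0],[0,0.17,0,0],[0,0.178,0,0],[-0.015,0.178,0,0],[-0.03,0.178,0,0],[-0.04,0.178,0,0],[-0.044,0.178,0,0],[-0.048,0.178,0,0],[-0.052,0.178,0,0],[-0.056,0.178,0,0],[-0.059,0.178,0,0],[-0.059,0.178,0,0],[-0.045,0.178,0,0],[-0.02,0.178,0,0],[-0.01,0.178,0,0],[-0.01,0.178,0,0]]

```text
clock: 13.75
tool_pos: [0.5423, 0.303, 0.0284]
tool_rot: [-3.141, -0.001, 3.032]
ft_force: [0.0, -0.9, -0.0]
finger_gap: 0.008
finger_force: 0.0
```

Run:
```python
from h import *
report(-71,1,-1)
crop("top","pics/c3.png",115,75,265,225,4)
```

```text
cc 0.953 x -70.8 y 1.1 yaw 0.42 tool [-194.6   89.    28.7] 173.7 t 13.8 F [ 0.8 -0.1  0.2]
L near face pt -136.5 90.7
R near face pt -135.2 -89.3
```

View pics/c3.png

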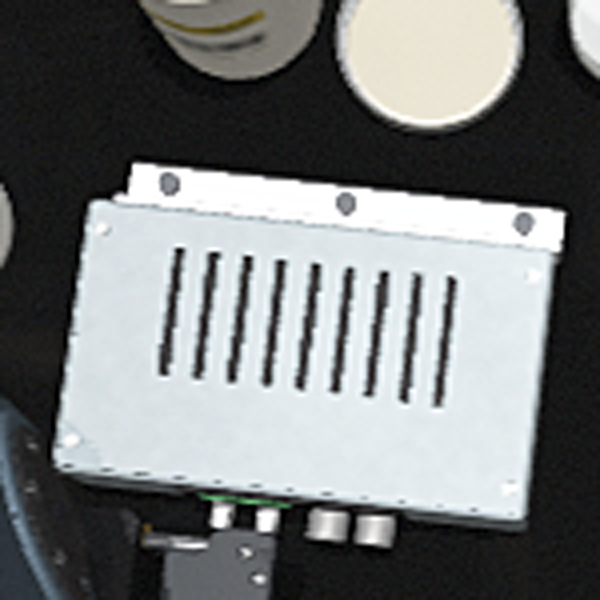

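The lid's far edge now runs (90,201)–(553,248), right up against the bar. The track gives about 5 mm left to go, yaw 0.4° and 1 mm to the left. I'll seat it with small pushes and watch the force.

Request:
drive_tool:
  motion:
    - [[0,-0.02,0,0],[0,-0.06,0,0],[0,-0.1,0,0],[0,-0.14,0,0],[0,-0.17,0,0],[0,-0.178,0,0],[-0.015,-0.178,0,0],[-0.03,-0.178,0,0],[-0.042,-0.178,0,0],[-0.048,-0.178,0,0],[-0.05,-0.178,0,0],[-0.052,-0.1783,0,0],[-0.054,-0.1787,0,0],[-0.055,-0.179,0,0],[-0.055,-0.179,0,0]]

```text
clock: 15.35
tool_pos: [0.5747, 0.1199, 0.0281]
tool_rot: [-3.141, -0.008, 3.032]
ft_force: [-5.9, -0.8, 3.7]
finger_gap: 0.005
finger_force: 3.0
```

Run:
```python
from h import *
report(-68,1,1)
```

```text
cc 0.466 x -61.7 y 1.3 yaw 1.81 tool [-144.1  -89.8   28.1] 173.7 t 15.4 F [-5.8 -0.4  4.1]
L near face pt -129.5 89.2
R near face pt -123.8 -90.7
```

Request:
drive_tool:
  motion:
    - [[-0.002,0,0,0],[-0.004,0,0,0],[-0.006,0,0,0],[-0.006,0,0,0],[-0.006,0,0,0]]

```text
clock: 15.9
tool_pos: [0.5763, 0.1195, 0.0279]
tool_rot: [-3.14, -0.017, 3.033]
ft_force: [-12.0, -0.1, 8.2]
finger_gap: 0.004
finger_force: 6.3
```

Run:
```python
from h import *
s,p,T,y=tool();print(p,s["ft_force"])
```

```text
[-142.4577689   -90.06994359   27.89112989] [-12.0179207  -0.0509776   8.2263487]
```

Request:
drive_tool:
  motion:
    - [[0.02,0,0,0],[0.05,0,0,0],[0.06,0.01,0,0],[0.06,0.05,0,0],[0.06,0.09,0,0],[0.06,0.13,0,0],[0.06,0.17,0,0],[0.06,0.179,0,0],[0.06,0.179,0,0]]

```text
clock: 16.8
tool_pos: [0.5452, 0.3055, 0.0285]
tool_rot: [3.141, 0.002, 3.034]
ft_force: [-0.5, 0.5, -0.1]
finger_gap: 0.005
finger_force: 0.0
```

Run:
```python
from h import *
report(-68,1,1)
```

```text
cc 0.953 x -67.6 y 1.6 yaw 1.73 tool [-194.2   89.6   28.4] 173.8 t 16.85 F [-0.9 -0.8  0.3]
L near face pt -135.3 89.6
R near face pt -129.9 -90.3
```

Request:
drive_tool:
  motion:
    - [[-0.015,0,0,0],[-0.03,0,0,0],[-0.042,0,0,0],[-0.048,0,0,0],[-0.05,0,0,0],[-0.052,0,0,0],[-0.054,0,0,0],[-0.056,0,0,0],[-0.058,0,0,0],[-0.06,0,0,0],[-0.062,0,0,0],[-0.062,0,0,0],[-0.062,0,0,0]]

```text
clock: 18.15
tool_pos: [0.5969, 0.2969, 0.0282]
tool_rot: [-3.138, -0.018, 3.031]
ft_force: [-15.0, 3.6, 11.3]
finger_gap: 0.009
finger_force: 8.2
```

Request:
drive_tool:
  motion:
    - [[0.02,0,0,0],[0.05,0,0,0],[0.06,0,0,0],[0.06,0,0,0]]

```text
clock: 18.55
tool_pos: [0.5452, 0.3028, 0.0284]
tool_rot: [-3.141, -0.001, 3.032]
ft_force: [0.1, 0.2, -0.5]
finger_gap: 0.005
finger_force: 0.0
```

Run:
```python
from h import *
report(-66,1,0)
crop("top","pics/c4.png",115,75,265,225,4)
crop("scene","pics/s4.png",130,100,320,240,4)
```

```text
cc 0.969 x -65.3 y 1.2 yaw 0.11 tool [-191.5   89.1   28.7] 173.7 t 18.6 F [0.4 1.2 0.3]
L near face pt -130.5 91.1
R near face pt -130.1 -88.9
```

View pics/c4.png

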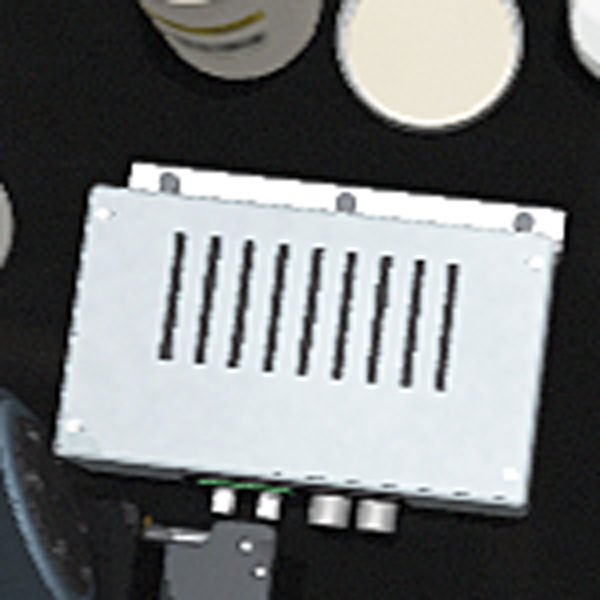

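View pics/s4.png

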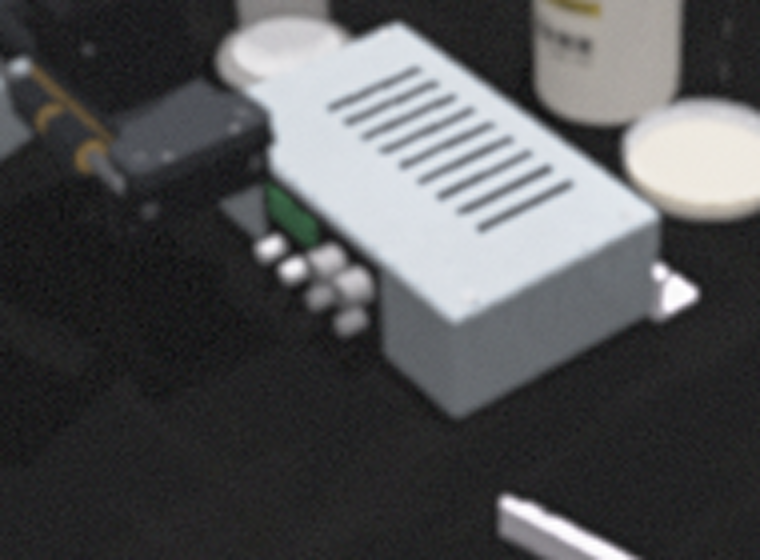

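The case sits flush: the far lid edge at (92,187)–(553,236) overlaps the bar evenly, and the scene view shows no gap at the bar's right end. The track reads x −65.3, y 1.2, yaw 0.1°, and the last push on each corner met a firm stop. I'll back the arm off and hand in.

Request:
drive_tool:
  motion:
    - [[0.02,0,0,0],[0.04,0,-0.02,0],[0.05,0,-0.06,0],[0.05,0,-0.1,0],[0.05,0,-0.12,0],[0.05,0,-0.12,0],[0.05,0,-0.12,0]]

```text
clock: 19.4
tool_pos: [0.4983, 0.3082, 0.1488]
tool_rot: [3.141, 0.002, 3.03]
ft_force: [-0.9, 0.0, -0.5]
finger_gap: 0.002
finger_force: 0.0
```

Run:
```python
from h import *
report(-65,1,0); print(sign_off())
```

```text
cc 0.969 x -65.3 y 1.2 yaw 0.11 tool [-241.7   88.5  147.8] 173.6 t 19.45 F [-0.3 -1.2 -0.5]
L near face pt -130.5 91.1
R near face pt -130.1 -88.9
the job is handed in; nothing more can be done
None
```

The power supply stands home against the stop bar and the job is handed in at 19.5 s, with the last camera fix 0.3 mm from the bar, about 1 mm left of centre and 0.1° out of square, the panel untouched as far as the pictures show, and the arm clear.

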